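# Load a tube rack into the benchtop rack reader

### The arm

A 7-joint arm with a two-finger parallel gripper is mounted at the origin on the work surface. World frame = base frame: x ahead of the robot, y to its left, z up, the work surface at z = 0. Lengths are in mm, angles in rad, forces in N, time in s.
With the tool pointing down it reaches from about 400 to 875 mm from the base axis. Payload 4.4 kg.
Tool frame: the origin (TCP) lies at the very end of the fingers, on their centre line; the grasp point (between the pads) lies 19 mm behind it (ctrl.grip_point_offset is the distance from the TCP to the grasp point, in mm); z points along the fingers, y is the line along which they close (so a half turn about z gives the same grasp; the last joint's range is limited). The gripper opens to 85 mm and grips with 20 to 120 N. Pads are 22 mm wide; open, the fingers measure 114 mm over their backs; the gripper's body (76 mm by 85 mm) begins 54 mm behind the grasp point. The pads swing forward as they close: fully open they stand 13 mm farther back than shut.
Start: joints at [1.138, 0.628, 0.038, 1.517, -0.027, 0.996, -0.02], TCP at [233.138, -606.766, 231.313] pointing down, gripper open.
Joint ranges: [-3.06, 3.06], [-0.37, 2.12], [-1.25, 1.32], [0.18, 2.47], [-1.1, 4.24], [0.23, 1.98], [-2.94, 2.94]. Speed limits (rad/s): [2.57, 2.57, 3.14, 3.14, 3.14, 3.14, 3.14].

### API

Orientations are given as [roll, pitch, yaw] about the fixed x, y, z axes, in that order (R = Rz(yaw) Ry(pitch) Rx(roll)).
In Python, from cell import ctrl gives the robot as it stands.
- The arm moves only by the tool jog_arm, never from a script. Its argument "increments" is one flat list of numbers, 7 for each row, row after row: the finger opening in cm, from 0 to 8.54, then the shift along the tool's x, y, z in cm, then the turn, a rotation vector about the tool's x, y, z in degrees. In form: [fingers, x, y, z, rx, ry, rz, fingers, x, y, z, rx, ry, rz, ...]. A call has 1 to 20 rows; each row is the pose to reach, as a shift and turn from the pose commanded when the call began, along the tool's axes at that moment; what a row does not reach only later rows make up. A row lasts 1/10 s, in which the tool goes at most 50 mm and 8.59 degrees, less where a joint would pass 70% of its speed; a pose out of reach is approached as far as the arm can. A call with a gripper value outside its range is refused whole. The fingers move at their own pace and stop on an object; the grip force is fixed at half the most. Time passes only in rows, so rows that repeat a pose let the fingers close. It gives the time, the measured TCP pose, the force, the opening and the grip force at its end, in the units of the state.
- ctrl.read_state(): the state, without advancing time (a new reading comes with each control period).
- ctrl.get_image(name): name is "side" or "top"; returns the picture (400x640x3 uint8, red, green, blue); there is no depth.
- ctrl.camera_params(name): a dict with "fx", "fy", "cx", "cy" (pixels), "extrinsics" (4x4, takes a point from world to camera coordinates). Camera axes: x right, y down, z forward; pixel columns grow to the right and rows downward; lengths in mm; the calibration is good to about 2 mm. A picture is of the moment at which its call begins. camera_params takes no time and is no camera call.
- ctrl.finish_job(): hands the job in; it is judged then, once.
The state is a dict: "clock": time; "qpos": joint angles; "qd": joint speeds; "tau": joint torques, N m; "eef_pos": TCP position; "tool_rot": TCP orientation; "force": force on the tool from outside, world axes, zero at the start; "torque": the same for the moment, N m; "width": finger opening in mm; "gripper_force": force on a finger pad.
Only numpy, scipy, OpenCV 4.12 (cv2) and the standard library are available. Lean on these libraries where they do the work, as an engineer would, in place of code of your own. Each camera call takes 0.05 s, during which the arm holds its last target. There are 200 camera calls.

### The job

Load the rack that carries the capped tubes into the reader: slide the gate at the lane's mouth fully open, lift the rack over by its handle, set it flat in front of the mouth with the tubes leading and slide it along the lane, under the hood, until it is fully home against the stop. Then slide the gate fully shut behind it and, last, press the start button on the housing all the way down and let it go. Leave the empty rack and everything else on the bench where it is.

Things in the scene. Friction and masses are not known exactly. Their poses are not given: they have to be found in the camera images.
- reader: White benchtop rack reader, fixed, placed anew each time. Origin on the bench at the middle of the lane's mouth; x along the lane inward (about world +y, within 0.12 rad), z up. An aluminium base plate 6 mm thick, 80 mm wide, runs from x = -190 to 178 mm; the part x < 0 is the open apron where a rack is set down.
- lane_mouth (a point): Middle of the lane's mouth on the top of the plate (6 mm above the bench), axes as the reader's. On the apron two guides 12 mm tall narrow from 80 mm apart at x = -52 mm to 50 mm at x = -6 mm. From x = 6 mm the lane is 49 mm wide; lips on its walls, 11 to 15 mm above the plate, leave a slot 35 mm wide, so a rack's base goes in only endwise.
- lane_stop (a point): Middle of the lane's end on the plate, 178 mm inward of the mouth: the face of the housing (92 mm long, 92 mm wide, 110 mm tall), which is the stop. A hood 92 mm wide covers the last 103 mm of the lane before it, underside 64 mm and top 86 mm above the bench.
- gate (a joint): Sliding gate across the lane's mouth: 0 = shut (dark steel blade, 5 mm thick, standing 22 mm above the plate in the lane), 0.045 m = fully open. It slides along the reader's -y (about world +x, away from the robot), stays where left, takes about 1.5 N. It can shut only behind a rack within about 5 mm of home.
- gate_knob (a point): Grip point of the gate's black upright knob, a cylinder 16 mm across from 16 to 62 mm above the bench; this point is on its axis at 48 mm. It moves with the gate; with the gate shut it lies 68 mm from the lane's middle. The gate's bar under it is 18 mm above the bench.
- start (a joint): Start button on top of the housing: 0 = up, 0.006 m = fully down, springs back; about 5 N.
- start_top (a point): Middle of the top face of the round black button, 28 mm across, pressed straight down.
- rack: The rack to load: loose blue plastic, about 160 g, five white-capped microtubes fixed in it (46 mm to the caps' top). Origin under its middle, x to the leading end (about world +y, within 0.2 rad), z up. Base 170 x 44 x 8 mm, leading corners rounded; tube block 30 mm wide from x = -30 to 82 mm, 34 mm tall. It may be the left or right one of the two racks.
- rack_front (a point): Middle of the rack's leading edge, at its underside (85 mm ahead of the rack's origin). Fully home it meets the lane stop.
- rack_handle (a point): Grip point of the handle at the rack's trailing end, an upright plate 10 mm thick (rack's y) and 36 mm long (rack's x), 8 to 80 mm above the rack's underside; this point is in it, 60 mm behind the rack's origin and 62 mm above its underside. It stays outside the hood when the rack is home (42 mm short of it).
- empty_rack: The same kind of rack without tubes (five dark wells): not to be moved. Origin under its middle.
- marker: Marker pen, 130 mm long, lying. Origin under its middle.
- bottle: White-capped bottle, 60 mm across, 150 mm tall. Origin at its underside.
- dish: Covered culture dish, 94 mm across, 16 mm tall. Origin at its underside.
- jar: Small jar, 52 mm across, 65 mm tall. Origin at its underside.
- timer: Lab timer, 55 x 70 x 20 mm. Origin at its underside.
- tip_box: Pipette tip box, 84 x 119 x 68 mm. Origin at its underside.

How it is judged:
By the outcome, as a careful person would: the job done as asked, in the order asked, and still so for the second after the job is handed in, with the robot touching nothing.
It also fails if it takes over 66 s, if anything falls off the work surface, if the arm or the gripper's body presses on something with over 40 N, if the wrist force passes 120 N, or if a joint passes its speed limit or range.

## Working session

There is one attempt and no reset: what is moved stays moved. The work goes in short steps, Python scripts to look and compute and a tool call to move; the robot and the scene stay as the last step left them, time stands still between calls to the robot, and variables do not carry over. Pictures are saved under pics/ and viewed, at most 12 in all, crops included, and the job is handed in when it is done.

Besides the shell and the picture viewer there is one more tool, called after ">>>" as a command line: name --argument value ..., lists and objects as JSON in quotes. jog_arm: Moves the arm, as the interface text tells. Its arguments: {"type":"object","properties":{"increments":{"type":"array","items":{"type":"number"}}},"required":["increments"]}

```bash
mkdir -p pics; ls; python3 - <<'E'
from cell import ctrl
import cv2
s=ctrl.read_state(); print(s['clock'],s['eef_pos'],s['tool_rot'],s['width'],s['force'])
for n in('side','top'):
    im=ctrl.get_image(n); cv2.imwrite(f'pics/{n}0.png',im[:,:,::-1])
    p=ctrl.camera_params(n); print(n,p)
E
```

```text
pics
0.0 [ 232.93686556 -606.15647372  230.39240698] [-3.13968216e+00 -4.52597514e-06  3.66808007e-01] 85.51307532425241 [ 0.26446773  0.09892383 -0.31752231]
side {'fx': 407.77269006076295, 'fy': 407.77269006076295, 'cx': 318.4669745272481, 'cy': 195.73406501603822, 'extrinsics': array([[-9.85434780e-01, -1.69550043e-01, -1.30796200e-02,
         5.66696587e+02],
       [-9.25979118e-02,  5.99512559e-01, -7.94990766e-01,
         1.31762150e+02],
       [ 1.42632115e-01, -7.82200405e-01, -6.06480507e-01,
         1.23594568e+03],
       [ 0.00000000e+00,  0.00000000e+00,  0.00000000e+00,
         1.00000000e+00]])}
top {'fx': 418.72802351035153, 'fy': 418.72802351035153, 'cx': 324.0025459202423, 'cy': 203.77032548678417, 'extrinsics': array([[ 2.13408881e-02, -9.99748943e-01,  6.82768933e-03,
        -1.07582768e+00],
       [-9.84007790e-01, -2.22118691e-02, -1.76735120e-01,
         5.93061236e+02],
       [ 1.76842405e-01, -2.94681506e-03, -9.84234769e-01,
         1.02470942e+03],
       [ 0.00000000e+00,  0.00000000e+00,  0.00000000e+00,
         1.00000000e+00]])}
```

View pics/top0.png

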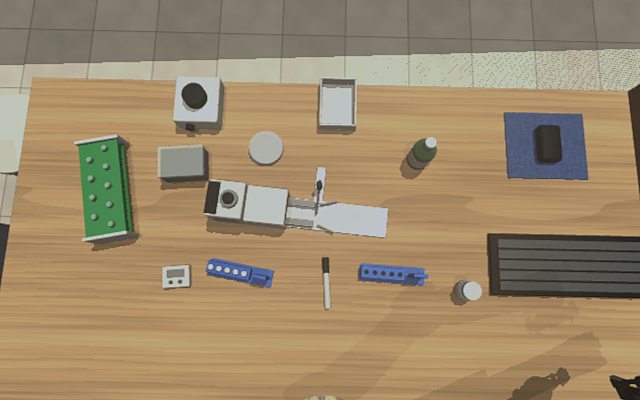

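View pics/side0.png

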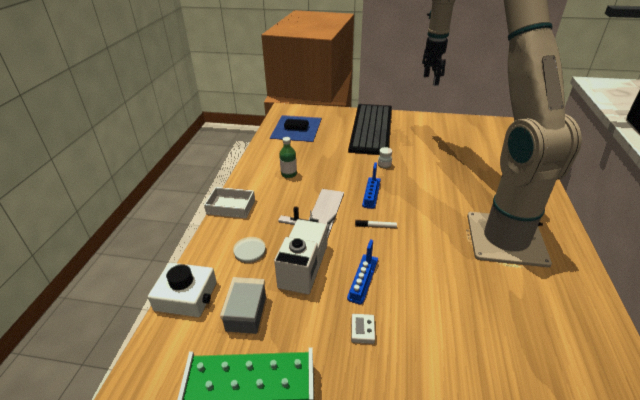

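The top view shows the capped rack at (240,272) with its handle near (262,281), the empty rack at (392,274), and the apron at (350,218). The knob is near (319,185) and the button near (229,199). In the side view the capped rack is at (364,275), the knob at (296,214) and the button at (297,245). Next I'll enlarge crops of both views.

```bash
cat > h.py <<'E'
import numpy as np, cv2
from cell import ctrl
P={n:ctrl.camera_params(n) for n in('side','top')}
def ray(n,u,v):
    p=P[n];E=p['extrinsics'];R=E[:3,:3]
    d=R.T@np.array([(u-p['cx'])/p['fx'],(v-p['cy'])/p['fy'],1]);return -R.T@E[:3,3],d
def plane(n,u,v,z):
    o,d=ray(n,u,v);return o+d*(z-o[2])/d[2]
def proj(n,X):
    p=P[n];c=p['extrinsics'][:3,:3]@np.array(X)+p['extrinsics'][:3,3];return np.array([p['fx']*c[0]/c[2]+p['cx'],p['fy']*c[1]/c[2]+p['cy']])
def two(a,b):
    o1,d1=ray('top',*a);o2,d2=ray('side',*b)
    A=np.array([d1,-d2]).T;t=np.linalg.lstsq(A,o2-o1,rcond=None)[0]
    x,y=o1+d1*t[0],o2+d2*t[1];return (x+y)/2,np.linalg.norm(x-y)
def shot(n,name):
    im=ctrl.get_image(n);cv2.imwrite(f'pics/{name}.png',im[:,:,::-1]);return im
E
python3 - <<'E'
import cv2,numpy as np
from h import *
t=cv2.imread('pics/top0.png');s=cv2.imread('pics/side0.png')
a=cv2.resize(t[160:292,198:398],(800,528),interpolation=cv2.INTER_CUBIC)
cv2.imwrite('pics/topc.png',a)
b=cv2.resize(s[180:310,265:395],(600,600),interpolation=cv2.INTER_CUBIC)
cv2.imwrite('pics/sidec.png',b)
for n,im in(('top',t),('side',s)):
    h=cv2.cvtColor(im,cv2.COLOR_BGR2HSV)
    m=cv2.inRange(h,(105,120,60),(125,255,255))
    k,l,st,c=cv2.connectedComponentsWithStats(m)
    for i in range(1,k):
        if st[i,4]>60: print(n,st[i],c[i],cv2.minAreaRect(np.argwhere(l==i)[:,::-1].astype(np.float32)))
    # white caps
    m=cv2.inRange(h,(0,0,170),(180,60,255))
    k,l,st,c=cv2.connectedComponentsWithStats(m)
    for i in range(1,k):
        if 8<st[i,4]<80: print(n,'white',st[i],c[i].round(1),plane(n,*c[i],46).round(1))
E
```

```text
top [206 259  67  28 535] [238.8317757 269.9588785] ((239.35354614257812, 271.2957763671875), (65.50318145751953, 15.848074913024902), 13.348727226257324)
top [362 265  66  16 547] [391.7952468  271.86106033] ((394.438232421875, 272.8029479980469), (65.57550811767578, 13.038405418395996), 4.39870548248291)
top [248 274  18   9  64] [256.203125 277.140625] ((255.95118713378906, 276.93902587890625), (7.403361797332764, 17.670289993286133), 77.90524291992188)
top white [102 145   3   4   9] [102.9 146.7] [734.4 599.9  46. ]
top white [ 87 157   3   4   9] [ 87.9 158.4] [701.3 635.5  46. ]
top white [104 164   3   4   9] [104.8 165.1] [684.2 589.2  46. ]
top white [ 88 176   4   4  10] [ 89.4 177.3] [650.5 625.5  46. ]
top white [105 183   4   4  10] [106.1 184.3] [632.8 579.9  46. ]
top white [ 90 195   4   4  10] [ 91.1 196.4] [599.9 615.   46. ]
top white [313 196   4   6  14] [314.4 198.7] [606.9  37.   46. ]
top white [  0 217  10   7  59] [  5.1 219.8] [534.2 826.9  46. ]
top white [208 264   5   5  22] [209.9 266.1] [428.3 295.7  46. ]
top white [216 266   5   5  20] [218.  267.9]
[... 529 characters left out ...]
25)
side [348 240  30  64 682] [363.0483871 277.2111437] ((364.5769348144531, 271.6153869628906), (16.47459602355957, 63.901458740234375), 19.440034866333008)
side white [283 137   7   4  23] [285.9 138.4] [ 781.5 -425.3   46. ]
side white [380 148  12   6  55] [385.4 150.1] [ 380.5 -392.8   46. ]
side white [329 223   3   7  11] [330.2 226.2] [525.9  74.9  46. ]
side white [363 261   5   4  13] [364.8 262.8] [411.3 207.6  46. ]
side white [361 267   5   4  14] [363.  268.5] [414.5 229.1  46. ]
side white [359 273   5   3  14] [360.9 274.1] [418.4 249.5  46. ]
side white [357 279   5   3  14] [358.9 280.1] [421.7 270.8  46. ]
side white [354 285   5   4  15] [356.1 286.4] [426.8 292.8  46. ]
```

View pics/topc.png

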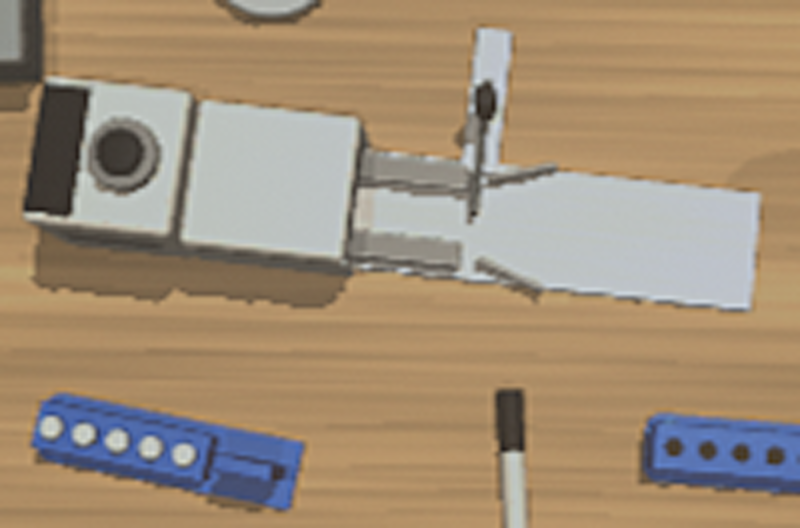

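View pics/sidec.png

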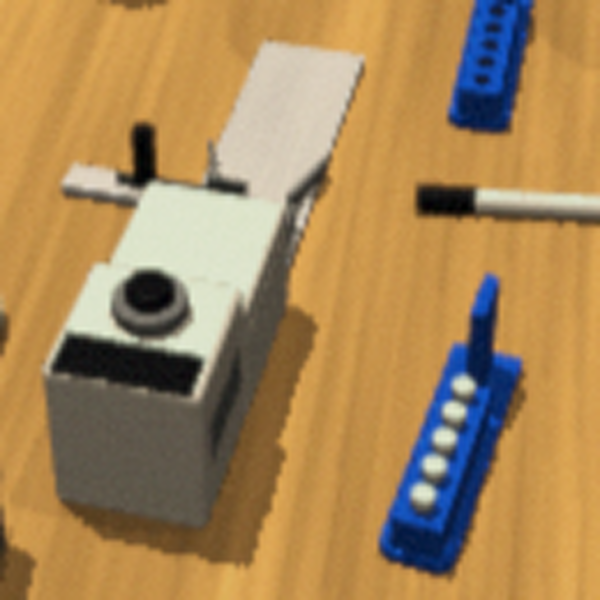

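The crops show, in full-image pixels, the button at about (228.5,198) top and (297.3,243) side. The knob's top is at about (319.5,182) top and (296,208) side. The apron's end corners are at (388,208) and (385.5,237.5) in the top view. The gate blade lies across the mouth, so it is shut.

```bash
python3 - <<'E'
from h import *
t=cv2.imread('pics/top0.png');s=cv2.imread('pics/side0.png')
def blob(im,lo,hi,box,vis=0):
    h=cv2.cvtColor(im,cv2.COLOR_BGR2HSV);m=cv2.inRange(h,lo,hi);x0,y0,x1,y1=box
    z=np.zeros_like(m);z[y0:y1,x0:x1]=m[y0:y1,x0:x1]
    k,l,st,c=cv2.connectedComponentsWithStats(z);i=1+np.argmax(st[1:,4]);return l==i,st[i],c[i]
D=((0,0,0),(180,255,75))
for n,im,bb,kb in(('top',t,(218,190,239,208),(314,176,325,190)),('side',s,(288,236,306,252),(291,204,301,222))):
    m,st,c=blob(im,*D,bb);print(n,'button',st,c)
    m,st,c=blob(im,*D,kb);print(n,'knob',st,c)
    print([round(float(x),1) for x in plane(n,*c,48)])
# caps
ct=[(209.9,266.1),(218,267.9),(226.3,269.6),(234.8,271.2),(243.1,272.9)]
cs=[(356.1,286.4),(358.9,280.1),(360.9,274.1),(363,268.5),(364.8,262.8)]
for a,b in zip(ct,cs): X,e=two(a,b);print('cap',X.round(1),e.round(1))
# apron
W=((0,0,140),(180,45,255))
m,st,c=blob(t,*W,(336,195,400,245))
pts={}
cols=range(342,382,2)
up=[(u,np.flatnonzero(m[:,u])[0]-.5) for u in cols];lo=[(u,np.flatnonzero(m[:,u])[-1]+.5) for u in cols]
rows=range(214,233)
en=[(np.flatnonzero(m[v])[-1]+.5,v) for v in rows]
for nm,p in(('far',up),('near',lo),('end',en)):
    Q=np.array([plane('top',*x,6)[:2] for x in p]);vx,vy,x,y=cv2.fitLine(Q.astype(np.float32),cv2.DIST_HUBER,0,.01,.01).ravel()
    print(nm,vx,vy,'ang',np.degrees(np.arctan2(vy,vx)),x,y)
E
```

```text
top button [222 192  12  12 104] [227.35576923 197.88461538]
top knob [317 181   5   9  35] [318.82857143 185.2       ]
[642.7, 26.5, 48.0]
side button [292 239  11   9  83] [297. 243.]
side knob [291 207   8  14  58] [295.31034483 213.89655172]
[641.2, 37.2, 48.0]
cap [427.4 295.   48.7] 1.6
cap [422.8 274.2  49.8] 2.7
cap [419.3 253.1  49.9] 2.2
cap [415.7 231.8  48.9] 2.5
cap [412.2 210.7  49.2] 1.8
far 0.0922749 0.99573356 ang 84.705505 600.78955 -87.65633
near 0.08925413 0.9960089 ang 84.879295 521.8614 -78.54688
end 0.9953211 -0.096622705 ang -5.5447235 552.8607 -156.43173
```

```bash
cat >> h.py <<'E'
from scipy.spatial.transform import Rotation as Ro
def inc(*targets):
    s=ctrl.read_state();R=Ro.from_euler('xyz',s['tool_rot']);p=np.array(s['eef_pos'])
    print('clock',round(s['clock'],2),'pos',p.round(1),'yaw',np.degrees(s['tool_rot'][2]).round(2),'w',round(s['width'],1),'F',np.round(s['force'],1))
    for x,y,z,yaw in targets:
        d=R.inv().apply(np.array([x,y,z])-p)/10
        r=(R.inv()*Ro.from_euler('xyz',[180,0,yaw],degrees=True)).as_rotvec(degrees=True)
        print('->',(x,y,z,yaw),d.round(2),r.round(1))
E
python3 - <<'E'
from h import *
print(two((227.36,197.9),(297,243)), plane('top',227.36,197.9,118),plane('side',297,243,118))
d=np.array([.1763,.9843,0])
for n,o in(('top',[416.1,228.1,0]),('side',[413.9,224.4,0])):
    print(n,[proj(n,np.array(o)+d*a+[0,0,80]).round(1) for a in(-78,-42)],[proj(n,np.array(o)+d*a).round(1) for a in(-85,85)])
inc((640,26,150,84.75),(640,26,31,84.75))
E
```

```text
(array([588.07243212, 243.69872072, 127.79649069]), np.float64(0.8897271673061679)) [590.37450211 246.01784365 118.        ] [590.19349209 233.88309876 118.        ]
top [array([265. , 277.8]), array([250.6, 274.8])] [array([271.7, 278.4]), array([208.5, 265.4])]
side [array([371.3, 238.9]), array([368.1, 247.6])] [array([370.1, 257.5]), array([353.9, 302.6])]
clock 0.1 pos [ 232.9 -606.3  230.5] yaw 21.02 w 85.4 F [-0.4 -0.2 -0.9]
-> (640, 26, 150, 84.75) [ 60.67 -44.41   8.12] [ -0.1  -0.1 -63.7]
-> (640, 26, 31, 84.75) [ 60.67 -44.39  20.02] [ -0.1  -0.1 -63.7]
```

>>> jog_arm --increments '[5.0,1.5,-1.1,0,0,0,-1.6,5.0,4.5,-3.3,0,0,0,-4.7,5.0,8.5,-6.2,0,0,0,-8.9,5.0,12.7,-9.3,0,0,0,-13.3,5.0,16.9,-12.4,0,0,0,-17.7,5.0,21.1,-15.4,0,0,0,-22.1,5.0,25.3,-18.5,0,0,0,-26.5,5.0,29.5,-21.6,0,0,0,-31,5.0,33.7,-24.7,0,0,0,-35.4,5.0,37.9,-27.7,0,0,0,-39.8,5.0,42.1,-30.8,0,0,0,-44.2,5.0,46.3,-33.9,0,0,0,-48.6,5.0,50.5,-37,0,0,0,-53,5.0,54.5,-39.9,0,0,0,-57.2,5.0,57.5,-42.1,1,0,0,-60.4,5.0,59.7,-43.7,3,0,0,-62.7,5.0,60.67,-44.4,5,0,0,-63.7,5.0,60.67,-44.4,7,0,0,-63.7,5.0,60.67,-44.4,8.1,0,0,-63.7,5.0,60.67,-44.4,8.1,0,0,-63.7]'

```text
clock: 2.1
eef_pos: [638.7, 24.6, 148.3]
tool_rot: [-3.138, 0.001, 1.478]
force: [0.2, 0.6, -0.1]
width: 50.2
gripper_force: 0.0
```

```bash
python3 - <<'E'
from h import *
inc((640,26,31,84.75))
a=shot('top','top1');b=shot('side','side1')
A=cv2.resize(a[140:240,260:360],(400,400),interpolation=cv2.INTER_CUBIC);B=cv2.resize(b[130:230,250:350],(400,400),interpolation=cv2.INTER_CUBIC)
cv2.imwrite('pics/c1.png',np.hstack([A,B])[:,:,::-1])
E
```

```text
clock 2.1 pos [638.7  24.6 148.3] yaw 84.69 w 50.2 F [ 0.2  0.6 -0.1]
-> (640, 26, 31, 84.75) [ 0.17  0.16 11.73] [-0.2  0.1 -0.1]
```

View pics/c1.png

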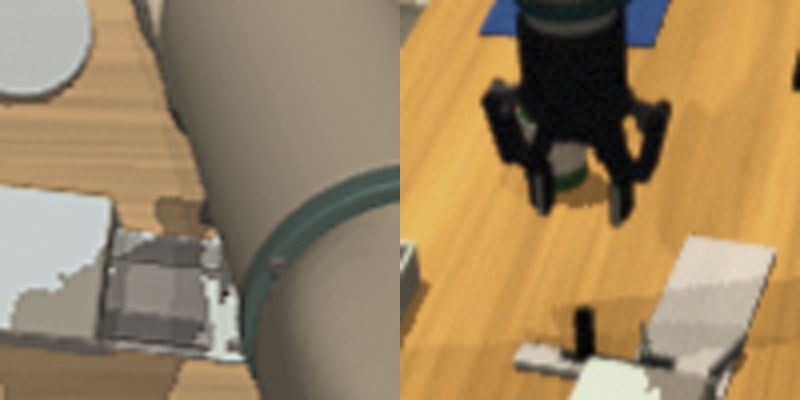

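The side crop shows the fingers above the knob. The fingertips' middle is at about (295.4,184) full-image and the knob's top at about (296,208). The arm hides the knob in the top view.

```bash
python3 - <<'E'
from h import *
print(proj('side',(638.7,24.6,148.3)),proj('side',(640,26,62)),proj('side',(640,26,48)),plane('side',296,208.5,62), plane('top',319.5,183,62))
E
```

```text
[295.42712638 185.51205191] [296.23547988 208.19811901] [296.44164238 211.66712122] [640.40841396  27.56942124  62.        ] [645.33440138  24.71450996  62.        ]
```

>>> jog_arm --increments '[5.0,0.15,0.15,2.5,0,0,0,5.0,0.15,0.15,6,0,0,0,5.0,0.15,0.15,9.5,0,0,0,5.0,0.15,0.15,11.6,0,0,0,5.0,0.15,0.15,11.7,0,0,0,0.8,0.15,0.15,11.7,0,0,0,0.8,0.15,0.15,11.7,0,0,0,0.8,0.15,0.15,11.7,0,0,0,0.8,0.15,0.15,11.7,0,0,0,0.8,0.15,0.15,11.7,0,0,0]'

```text
clock: 3.2
eef_pos: [643.6, 26.6, 35.6]
tool_rot: [3.138, -0.0, 1.478]
force: [0.0, 0.5, 7.0]
width: 14.1
gripper_force: 58.6
```

>>> jog_arm --increments '[0.8,0,0.3,-0.3,0,0,0,0.8,0,1.0,-0.3,0,0,0,0.8,0,1.8,-0.3,0,0,0,0.8,0,2.6,-0.3,0,0,0,0.8,0,3.4,-0.3,0,0,0,0.8,0,4.1,-0.3,0,0,0,0.8,0,4.6,-0.3,0,0,0,0.8,0,4.8,-0.3,0,0,0,0.8,0,4.8,-0.3,0,0,0]'

```text
clock: 4.1
eef_pos: [682.5, 23.1, 35.5]
tool_rot: [-3.126, 0.002, 1.479]
force: [-18.2, 2.7, 5.6]
width: 13.6
gripper_force: 61.9
```

>>> jog_arm --increments '[0.8,0,0.3,0,0,0,0,0.8,0,0.6,0,0,0,0,0.8,0,0.6,0,0,0,0,0.8,0,0.6,0,0,0,0]'

```text
clock: 4.5
eef_pos: [682.7, 23.0, 35.3]
tool_rot: [-3.114, 0.004, 1.48]
force: [-29.7, 2.7, 15.2]
width: 14.0
gripper_force: 63.8
```

```bash
python3 - <<'E'
from h import *
b=shot('side','side2')
cv2.imwrite('pics/c2.png',cv2.resize(b[160:260,240:360],(720,600),interpolation=cv2.INTER_CUBIC)[:,:,::-1])
E
```

```text
(no output)
```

View pics/c2.png

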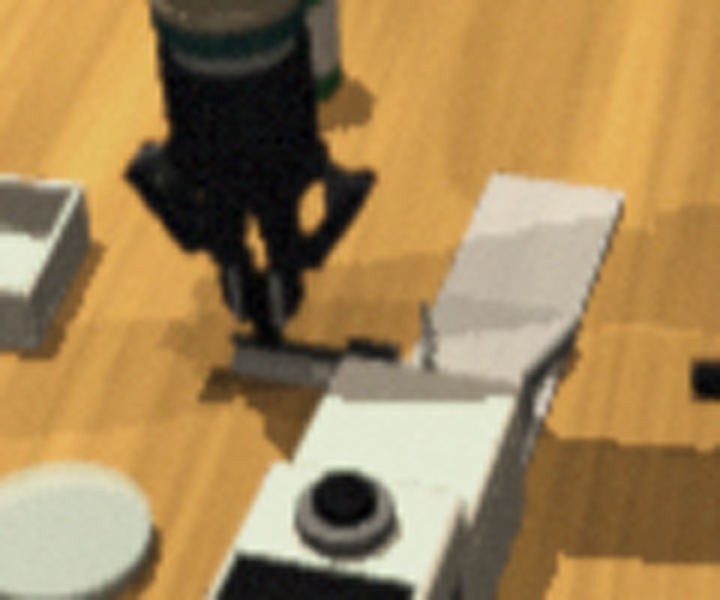

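The picture shows the knob held at the bar's outer end, near (285,215) full-image, with the blade out of the lane. The gate is at its stop. I'll release and lift.

>>> jog_arm --increments '[0.8,0,-0.8,0,0,0,0,0.8,0,-0.8,0,0,0,0,4.5,0,-0.8,0,0,0,0,4.5,0,-0.8,0,0,0,0,4.5,0,-0.8,0,0,0,0,4.5,0,-0.8,-3,0,0,0,4.5,0,-0.8,-8,0,0,0,4.5,0,-0.8,-12,0,0,0,4.5,0,-0.8,-12,0,0,0,4.5,0,-0.8,-12,0,0,0]'

```text
clock: 5.55
eef_pos: [689.3, 22.0, 158.2]
tool_rot: [3.137, -0.0, 1.478]
force: [-0.4, -1.0, -0.4]
width: 45.2
gripper_force: 0.0
```

```bash
python3 - <<'E'
from h import *
inc((404.4,167,160,79.8),(404.4,167,43,79.8))
E
```

```text
clock 5.55 pos [689.3  22.  158.2] yaw 84.68 w 45.2 F [-0.4 -1.  -0.4]
-> (404.4, 167, 160, 79.8) [ 11.79 -29.71  -0.3 ] [ 0.2 -0.   4.9]
-> (404.4, 167, 43, 79.8) [ 11.79 -29.76  11.4 ] [ 0.2 -0.   4.9]
```

>>> jog_arm --increments '[5,0.5,-1.2,0,0,0,0,5,1.8,-4.5,0,0,0,0.8,5,3.5,-8.7,0,0,0,1.5,5,5.2,-13,0,0,0,2.2,5,6.9,-17.3,0,0,0,2.9,5,8.6,-21.6,0,0,0,3.6,5,10.2,-25.7,0,0,0,4.3,5,11.3,-28.5,0,0,0,4.8,5,11.8,-29.7,0,0,0,4.9,5,11.8,-29.7,1.5,0,0,4.9,5,11.8,-29.7,3,0,0,4.9,5,11.8,-29.7,3,0,0,4.9]'

```text
clock: 6.75
eef_pos: [402.5, 166.3, 124.6]
tool_rot: [-3.139, 0.002, 1.392]
force: [0.3, 0.1, 0.0]
width: 50.2
gripper_force: 0.0
```

```bash
python3 - <<'E'
from h import *
a=shot('top','top3');b=shot('side','side3')
A=cv2.resize(a[150:290,200:400],(500,350),interpolation=cv2.INTER_CUBIC);B=cv2.resize(b[180:320,270:390],(300,350),interpolation=cv2.INTER_CUBIC)
cv2.imwrite('pics/c3.png',np.hstack([A,B])[:,:,::-1])
inc((404.4,167,43,79.8))
E
```

```text
clock 6.85 pos [403.3 166.8 125.9] yaw 79.77 w 49.9 F [-0.3 -0.   0.7]
-> (404.4, 167, 43, 79.8) [0.04 0.11 8.29] [-0.  0. -0.]
```

View pics/c3.png

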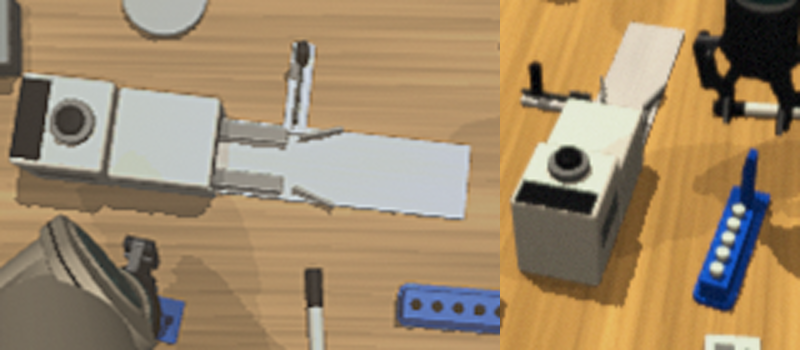

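The gate is now fully open: the blade is clear of the lane and the knob is near (320,170) in the top view. The gripper is above the capped rack's handle. Descending to grip.

>>> jog_arm --increments '[5,0,0.1,2,0,0,0,5,0,0.1,5,0,0,0,5,0,0.1,7.5,0,0,0,5,0,0.1,8.2,0,0,0,5,0,0.1,8.2,0,0,0,0.4,0,0.1,8.2,0,0,0,0.4,0,0.1,8.2,0,0,0,0.4,0,0.1,8.2,0,0,0,0.4,0,0.1,8.2,0,0,0,0.4,0,0.1,8.2,0,0,0]'

```text
clock: 7.85
eef_pos: [404.5, 167.3, 45.2]
tool_rot: [3.14, -0.001, 1.393]
force: [-0.1, -1.1, 7.6]
width: 9.6
gripper_force: 59.4
```

>>> jog_arm --increments '[0.4,0,0,-0.8,0,0,0,0.4,0,0,-3,0,0,0,0.4,0,0,-6,0,0,0,0.4,0,0,-9,0,0,0,0.4,0,0,-11.2,0,0,0,0.4,0,0,-11.5,0,0,0,0.4,0,0,-11.5,0,0,0]'

```text
clock: 8.55
eef_pos: [403.9, 166.8, 159.8]
tool_rot: [3.14, -0.0, 1.393]
force: [0.4, 0.6, -0.9]
width: 9.4
gripper_force: 58.6
```

```bash
python3 - <<'E'
from h import *
inc((555.8,-136.7,160,84.75))
E
```

```text
clock 8.55 pos [403.9 166.8 159.8] yaw 79.79 w 9.4 F [ 0.4  0.6 -0.9]
-> (555.8, -136.7, 160, 84.75) [-2.718e+01  2.033e+01 -1.000e-02] [ 0.1 -0.  -5. ]
```

>>> jog_arm --increments '[0.4,-0.6,0.4,0,0,0,0,0.4,-2,1.5,0,0,0,0,0.4,-4.2,3.1,0,0,0,-0.6,0.4,-6.7,5,0,0,0,-1.2,0.4,-9.3,7,0,0,0,-1.7,0.4,-11.9,8.9,0,0,0,-2.2,0.4,-14.5,10.9,0,0,0,-2.7,0.4,-17.1,12.8,0,0,0,-3.2,0.4,-19.7,14.7,0,0,0,-3.7,0.4,-22.2,16.6,0,0,0,-4.2,0.4,-24.4,18.2,0,0,0,-4.6,0.4,-26,19.4,0,0,0,-4.9,0.4,-26.9,20.1,0,0,0,-5,0.4,-27.2,20.3,0,0,0,-5,0.4,-27.2,20.3,0,0,0,-5,0.4,-27.2,20.3,2,0,0,-5,0.4,-27.2,20.3,4.5,0,0,-5,0.4,-27.2,20.3,6,0,0,-5,0.4,-27.2,20.3,6,0,0,-5]'

```text
clock: 10.45
eef_pos: [553.3, -134.6, 97.3]
tool_rot: [-3.136, -0.001, 1.483]
force: [-0.3, 0.5, -1.9]
width: 9.2
gripper_force: 58.6
```

```bash
python3 - <<'E'
from h import *
inc((555.8,-136.7,51,84.75))
a=shot('top','top4');b=shot('side','side4')
A=cv2.resize(a[150:270,260:420],(480,360),interpolation=cv2.INTER_CUBIC);B=cv2.resize(b[130:250,250:350],(300,360),interpolation=cv2.INTER_CUBIC)
cv2.imwrite('pics/c4.png',np.hstack([A,B])[:,:,::-1])
E
```

```text
clock 10.45 pos [ 553.3 -134.6   97.3] yaw 84.95 w 9.2 F [-0.3  0.5 -1.9]
-> (555.8, -136.7, 51, 84.75) [-0.19  0.29  4.63] [-0.3 -0.1  0.2]
```

View pics/c4.png

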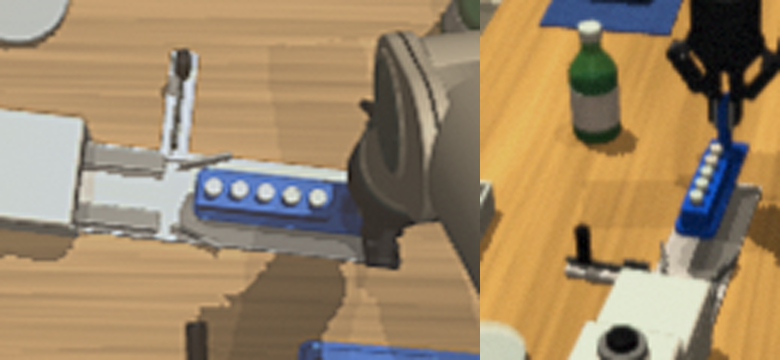

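The top crop shows the rack over the apron with its tubes leading, the first cap near (331,213) full-image. It is just short of the guides. I'll check the caps against the lane axis.

```bash
cat >> h.py <<'E'
def caps(name,z,box):
    im=cv2.imread(f'pics/{name}.png');h=cv2.cvtColor(im,cv2.COLOR_BGR2HSV);x0,y0,x1,y1=box
    blue=cv2.dilate(cv2.inRange(h,(105,120,60),(125,255,255)),np.ones((5,5)))
    m=cv2.inRange(h,(0,0,150),(180,60,255));q=np.zeros_like(m);q[y0:y1,x0:x1]=m[y0:y1,x0:x1]
    k,l,st,c=cv2.connectedComponentsWithStats(q)
    d=np.array([.0915,.9958]);o=np.array([571.9,32.6])
    for i in range(1,k):
        if 8<st[i,4]<60:
            p=plane('top',*c[i],z)[:2]-o;print(c[i].round(1),st[i,4],'along',(p@d).round(1),'left',(p@[-d[1],d[0]]).round(1))
E
python3 - <<'E'
from h import *
caps('top4',98,(325,205,372,222))
E
```

```text
[330.7 211.6] 27 along -37.9 left 2.8
[339.6 212.6] 27 along -59.7 left 2.8
[348.1 213.3] 25 along -80.7 left 2.1
[356.9 214.2] 24 along -102.3 left 1.8
[365.5 215. ] 26 along -123.6 left 1.5
```

>>> jog_arm --increments '[0.4,-0.1,0.25,0.5,0,0,0.5,0.4,-0.2,0.25,1.7,0,0,0.5,0.4,-0.2,0.25,3,0,0,0.5,0.4,-0.2,0.25,4,0,0,0.5,0.4,-0.2,0.25,4.5,0,0,0.5,0.4,-0.2,0.25,4.7,0,0,0.5,0.4,-0.2,0.25,4.7,0,0,0.5,0.4,-0.2,0.25,4.7,0,0,0.5]'

```text
clock: 11.35
eef_pos: [558.2, -138.8, 52.6]
tool_rot: [3.141, -0.0, 1.472]
force: [0.9, -1.8, -1.5]
width: 8.7
gripper_force: 58.7
```

```bash
python3 - <<'E'
from h import *
shot('top','top5');caps('top5',52,(320,200,380,230))
inc((555.8,-136.7,51,84.5),(571.9+.0915*33,32.6+.9958*33,51,84.5))
E
```

```text
[325.5 201.6] 34 along -21.9 left -29.0
[332.2 212. ] 23 along -41.9 left -4.1
[340.7 212.9] 24 along -63.8 left -4.3
[348.8 213.9] 23 along -84.8 left -4.0
[357.  214.8] 23 along -106.0 left -4.0
[365.5 215.6] 21 along -127.8 left -4.4
clock 11.4 pos [ 558.3 -138.8   52.7] yaw 84.31 w 8.9 F [-0.4  0.2 -3.3]
-> (555.8, -136.7, 51, 84.5) [ 0.19 -0.27  0.17] [ 0.1  0.  -0.2]
-> (574.9195, 65.4614, 51, 84.5) [20.49 -0.37  0.17] [ 0.1  0.  -0.2]
```

>>> jog_arm --increments '[0.4,0,-0.15,0,0,0,0,0.4,0,-0.33,0.1,0,0,0,0.4,0,-0.33,0.2,0,0,0,0.4,0,-0.33,0.2,0,0,0,0.4,0,-0.33,0.2,0,0,0]'

```text
clock: 11.9
eef_pos: [554.3, -138.5, 51.3]
tool_rot: [3.142, 0.0, 1.471]
force: [-2.4, 0.2, 7.1]
width: 9.3
gripper_force: 59.9
```

```bash
python3 - <<'E'
from h import *
shot('top','top6');caps('top6',52,(328,205,380,230))
inc((571.9+.0915*33,32.6+.9958*33,51,84.5))
E
```

```text
[332.  213.3] 22 along -41.7 left -0.7
[340.3 214.2] 22 along -63.1 left -0.8
[348.7 215.3] 24 along -84.9 left -0.4
[357.1 216.2] 23 along -106.6 left -0.5
[365.3 217.1] 24 along -127.8 left -0.5
clock 11.95 pos [ 554.3 -138.5   51.2] yaw 84.3 w 9.1 F [-3.  -0.4  6.8]
-> (574.9195, 65.4614, 51, 84.5) [2.05e+01 2.00e-02 2.00e-02] [ 0.   0.  -0.2]
```

>>> jog_arm --increments '[0.4,0.3,0,-0.04,0,0,0,0.4,0.9,0,-0.04,0,0,-0.1,0.4,1.6,-0.01,-0.04,0,0,-0.1,0.4,2.3,-0.02,-0.04,0,0,-0.2,0.4,3,-0.02,-0.04,0,0,-0.2,0.4,3.8,-0.03,-0.04,0,0,-0.2,0.4,4.6,-0.04,-0.04,0,0,-0.3,0.4,5.4,-0.04,-0.04,0,0,-0.3,0.4,6,-0.05,-0.04,0,0,-0.3]'

```text
clock: 12.85
eef_pos: [560.6, -78.1, 51.2]
tool_rot: [3.14, 0.0, 1.477]
force: [-0.2, -3.1, 5.9]
width: 9.5
gripper_force: 59.8
```

>>> jog_arm --increments '[0.4,0.4,0,0,0,0,0,0.4,1.2,0,0,0,0,0,0.4,2.1,0,0,0,0,0,0.4,3,0,0,0,0,0,0.4,4,0,0,0,0,0,0.4,5,0,0,0,0,0,0.4,6,0,0,0,0,0,0.4,7,0,0,0,0,0,0.4,8,0,0,0,0,0,0.4,9,0,0,0,0,0,0.4,10,0,0,0,0,0,0.4,11,0,0,0,0,0,0.4,12,0,0,0,0,0,0.4,12.8,0,0,0,0,0,0.4,13.3,0,0,0,0,0,0.4,13.5,0,0,0,0,0]'

```text
clock: 14.45
eef_pos: [572.9, 56.5, 51.2]
tool_rot: [3.141, 0.0, 1.478]
force: [-0.2, -4.2, 6.7]
width: 9.6
gripper_force: 60.0
```

>>> jog_arm --increments '[0.4,0.2,0,0,0,0,0,0.4,0.4,0,0,0,0,0,0.4,0.6,0,0,0,0,0,0.4,0.8,0,0,0,0,0,0.4,1.0,0,0,0,0,0,0.4,1.0,0,0,0,0,0]'

```text
clock: 15.05
eef_pos: [573.7, 64.7, 51.2]
tool_rot: [3.141, 0.002, 1.477]
force: [0.4, -4.6, 6.8]
width: 9.6
gripper_force: 60.1
```

>>> jog_arm --increments '[0.4,0.2,0,0,0,0,0,0.4,0.4,0,0,0,0,0,0.4,0.6,0,0,0,0,0,0.4,0.6,0,0,0,0,0,0.4,0.6,0,0,0,0,0]'

```text
clock: 15.55
eef_pos: [573.5, 64.7, 51.3]
tool_rot: [-3.14, 0.009, 1.473]
force: [-2.2, -15.3, 10.3]
width: 9.4
gripper_force: 60.8
```

>>> jog_arm --increments '[0.4,-0.4,0,-0.05,0,0,0,0.4,-0.5,0,-0.05,0,0,0,4,-0.5,0,-0.05,0,0,0,4,-0.5,0,-0.05,0,0,0,4,-0.5,0,-0.05,0,0,0,4,-0.5,0,-2,0,0,0,4,-0.5,0,-6,0,0,0,4,-0.5,0,-10,0,0,0,4,-0.5,0,-10,0,0,0,4,-0.5,0,-10,0,0,0]'

```text
clock: 16.55
eef_pos: [574.2, 67.4, 151.6]
tool_rot: [3.14, -0.001, 1.477]
force: [0.1, 0.6, 0.7]
width: 40.1
gripper_force: 0.0
```

```bash
python3 - <<'E'
from h import *
b=shot('side','side7');a=shot('top','top7')
inc((684,22,158,84.75),(684,22,36,84.75))
E
```

```text
clock 16.65 pos [572.8  66.8 149.8] yaw 84.64 w 40.3 F [-0.1 -0.3 -0.6]
-> (684, 22, 158, 84.75) [-3.43 11.49 -0.85] [-0.1  0.  -0.1]
-> (684, 22, 36, 84.75) [-3.42 11.51 11.35] [-0.1  0.  -0.1]
```

>>> jog_arm --increments '[5,-0.6,2,0,0,0,0,5,-1.8,6,0,0,0,0,5,-3,10,0,0,0,0,5,-3.4,11.5,0,0,0,0,5,-3.4,11.5,0,0,0,0,5,-3.4,11.5,3,0,0,0,5,-3.4,11.5,7,0,0,0,5,-3.4,11.5,10.5,0,0,0,5,-3.4,11.5,11.3,0,0,0,5,-3.4,11.5,11.3,0,0,0,0.8,-3.4,11.5,11.3,0,0,0,0.8,-3.4,11.5,11.3,0,0,0,0.8,-3.4,11.5,11.3,0,0,0,0.8,-3.4,11.5,11.3,0,0,0,0.8,-3.4,11.5,11.3,0,0,0]'

```text
clock: 18.15
eef_pos: [682.5, 22.8, 39.7]
tool_rot: [-3.137, 0.0, 1.477]
force: [-7.5, 0.2, 7.0]
width: 14.1
gripper_force: 58.5
```

Knob gripped. Sliding it shut.

>>> jog_arm --increments '[0.8,0,-0.3,-0.1,0,0,0,0.8,0,-1.0,-0.1,0,0,0,0.8,0,-1.8,-0.1,0,0,0,0.8,0,-2.6,-0.1,0,0,0,0.8,0,-3.4,-0.1,0,0,0,0.8,0,-4.1,-0.1,0,0,0,0.8,0,-4.5,-0.1,0,0,0,0.8,0,-4.8,-0.1,0,0,0,0.8,0,-4.8,-0.1,0,0,0]'

```text
clock: 19.05
eef_pos: [637.5, 26.8, 39.7]
tool_rot: [3.14, -0.0, 1.477]
force: [1.6, 1.1, 7.1]
width: 13.6
gripper_force: 60.0
```

>>> jog_arm --increments '[0.8,0,-0.3,0,0,0,0,0.8,0,-0.6,0,0,0,0,0.8,0,-0.6,0,0,0,0,0.8,0,-0.6,0,0,0,0]'

```text
clock: 19.45
eef_pos: [637.3, 26.8, 40.0]
tool_rot: [3.129, -0.002, 1.476]
force: [12.8, -0.4, -2.6]
width: 13.9
gripper_force: 59.3
```

>>> jog_arm --increments '[0.8,0,0.4,0,0,0,0,0.8,0,0.5,0,0,0,0,4,0,0.5,0,0,0,0,4,0,0.5,0,0,0,0,4,0,0.5,0,0,0,0,4,0,0.5,-3,0,0,0,4,0,0.5,-7,0,0,0,4,0,0.5,-12,0,0,0,4,0,0.5,-15,0,0,0,0,0,0.5,-15,0,0,0,0,0,0.5,-15,0,0,0]'

```text
clock: 20.55
eef_pos: [635.7, 26.3, 188.8]
tool_rot: [-3.142, 0.001, 1.477]
force: [-0.4, -0.1, 0.0]
width: 11.8
gripper_force: 0.0
```

```bash
python3 - <<'E'
from h import *
b=shot('side','side8');a=shot('top','top8')
A=cv2.resize(a[150:290,200:400],(500,350),interpolation=cv2.INTER_CUBIC);B=cv2.resize(b[180:320,250:370],(300,350),interpolation=cv2.INTER_CUBIC)
cv2.imwrite('pics/c8.png',np.hstack([A,B])[:,:,::-1])
inc((589,242,180,84.75),(589,242,135,84.75))
E
```

```text
clock 20.65 pos [634.7  26.2 187. ] yaw 84.61 w 0.1 F [-0.5  0.2  0.1]
-> (589, 242, 180, 84.75) [21.05 -6.58  0.7 ] [-0.2  0.1 -0.1]
-> (589, 242, 135, 84.75) [21.06 -6.56  5.2 ] [-0.2  0.1 -0.1]
```

View pics/c8.png

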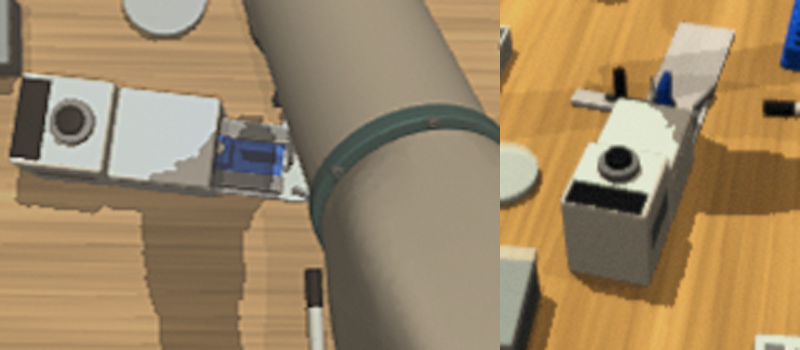

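The rack is home with its handle outside the hood, and the knob is back in its shut position. The button is at about (228,198) in the top view. Moving over it with the fingers closed.

>>> jog_arm --increments '[0,1,-0.3,0,0,0,0,0,4,-1.3,0,0,0,0,0,8,-2.5,0,0,0,0,0,12,-3.7,0,0,0,0,0,16,-5,0,0,0,0,0,19.5,-6.1,0,0,0,0,0,21,-6.5,0.5,0,0,0,0,21.05,-6.5,2,0,0,0,0,21.05,-6.5,4,0,0,0,0,21.05,-6.5,4.7,0,0,0,0,21.05,-6.5,4.7,0,0,0,0,21.05,-6.5,4.7,0,0,0]'

```text
clock: 21.85
eef_pos: [591.8, 241.0, 141.6]
tool_rot: [-3.142, 0.001, 1.475]
force: [0.3, -0.4, -0.1]
width: 0.1
gripper_force: 0.0
```

```bash
python3 - <<'E'
from h import *
b=shot('side','side9');a=shot('top','top9')
A=cv2.resize(a[150:250,180:300],(480,400),interpolation=cv2.INTER_CUBIC);B=cv2.resize(b[200:300,260:340],(320,400),interpolation=cv2.INTER_CUBIC)
cv2.imwrite('pics/c9.png',np.hstack([A,B])[:,:,::-1])
inc((589.5,242,130,84.75));p=np.array(ctrl.read_state()['eef_pos']);print(proj('side',p))
E
```

```text
clock 21.95 pos [592.1 241.8 142.4] yaw 84.55 w 0.0 F [ 0.2  0.1 -0.4]
-> (589.5, 242, 130, 84.75) [-0.01 -0.26  1.24] [ 0.1 -0.  -0.2]
[295.20477557 238.15567743]
```

View pics/c9.png

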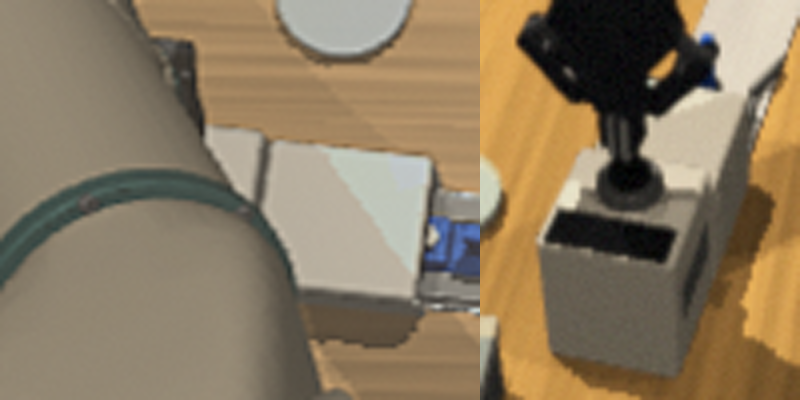

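The side crop shows the closed fingertips just above the button, about 4 mm too far in +x. I'll correct that and press slowly.

>>> jog_arm --increments '[0,-0.1,-0.3,0.3,0,0,0,0,-0.1,-0.32,0.7,0,0,0,0,-0.1,-0.32,1.1,0,0,0,0,-0.1,-0.32,1.5,0,0,0,0,-0.1,-0.32,1.8,0,0,0,0,-0.1,-0.32,1.8,0,0,0]'

```text
clock: 22.55
eef_pos: [588.0, 241.7, 125.9]
tool_rot: [3.141, 0.0, 1.477]
force: [-5.4, -3.1, 17.6]
width: 0.2
gripper_force: 8.4
```

>>> jog_arm --increments '[0,0,0,0.2,0,0,0,0,0,0,0.2,0,0,0]'

```text
clock: 22.75
eef_pos: [588.0, 241.7, 125.7]
tool_rot: [3.14, 0.0, 1.477]
force: [-8.0, -4.4, 27.9]
width: 0.1
gripper_force: 13.9
```

>>> jog_arm --increments '[0,0,0,-0.4,0,0,0,0,0,0,-0.4,0,0,0]'

```text
clock: 22.95
eef_pos: [588.1, 241.7, 126.9]
tool_rot: [3.141, -0.0, 1.477]
force: [-1.7, -0.9, 4.5]
width: 0.1
gripper_force: 2.2
```

>>> jog_arm --increments '[0,0,0,-0.2,0,0,0,0,0,0,-0.2,0,0,0]'

```text
clock: 23.15
eef_pos: [588.1, 241.6, 127.9]
tool_rot: [3.141, -0.0, 1.477]
force: [-1.6, 0.5, 4.2]
width: 0.0
gripper_force: 1.9
```

>>> jog_arm --increments '[0,0,0,-0.2,0,0,0,0,0,0,-0.2,0,0,0]'

```text
clock: 23.35
eef_pos: [588.1, 241.7, 129.7]
tool_rot: [3.141, -0.0, 1.477]
force: [-0.8, -0.2, 1.8]
width: 0.1
gripper_force: 1.4
```

>>> jog_arm --increments '[0,0,0,-0.2,0,0,0,0,0,0,-0.2,0,0,0]'

```text
clock: 23.55
eef_pos: [588.1, 241.7, 131.7]
tool_rot: [3.141, -0.0, 1.477]
force: [-0.3, 0.6, 1.7]
width: -0.2
gripper_force: 0.8
```

>>> jog_arm --increments '[0,0,0,-0.2,0,0,0,0,0,0,-0.2,0,0,0]'

```text
clock: 23.75
eef_pos: [587.9, 241.5, 133.6]
tool_rot: [-3.141, 0.0, 1.477]
force: [0.7, 0.0, -0.1]
width: 0.1
gripper_force: 0.0
```

The force profile fits a full press: a hard stop at about 126 mm, 6 mm of spring return, and free at about 132 mm. I'll retreat and take a last look.

>>> jog_arm --increments '[0,0,0,-2,0,0,0,0,0,0,-6,0,0,0,0,0,-2,-9,0,0,0,0,-4,-6,-9,0,0,0,0,-6,-10,-9,0,0,0,0,-8,-14,-9,0,0,0,0,-8,-14,-9,0,0,0,0,-8,-14,-9,0,0,0]'

```text
clock: 24.55
eef_pos: [440.7, 174.7, 224.1]
tool_rot: [3.141, 0.0, 1.477]
force: [1.2, 0.8, 0.0]
width: -0.6
gripper_force: 0.0
```

```bash
python3 - <<'E'
from h import *
b=shot('side','side10');a=shot('top','top10')
A=cv2.resize(a[150:290,200:400],(500,350),interpolation=cv2.INTER_CUBIC);B=cv2.resize(b[180:320,250:370],(300,350),interpolation=cv2.INTER_CUBIC)
cv2.imwrite('pics/c10.png',np.hstack([A,B])[:,:,::-1])
E
```

```text
(no output)
```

View pics/c10.png

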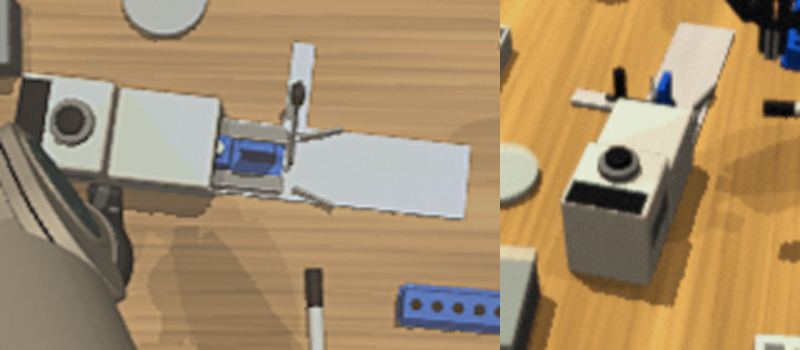

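The last picture shows the blade across the mouth behind the rack, the rack home with its handle clear of the hood, the button up and the arm clear.

```bash
python3 -c "
from cell import ctrl
print(ctrl.finish_job())"
```

```text
the job is handed in; nothing more can be done
None
```

The job is handed in at about 25 s on the clock: the capped rack is home against the stop, the gate is shut behind it, the start button was pressed fully down and released, and the empty rack was not touched.

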